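Load the vial rack under the reader and hold the shutter open

TASK

Push the vial rack along its channel, under the reader bridge, until it is fully home against the stop, leaving the shutter on top of the bridge closed meanwhile. Then take the blue fin of the spring-closed shutter and pull it out towards the robot until the red pointer stands level with the yellow mark, and finish while still holding it there with the gripper, because it snaps shut if let go. Leave the jar, beaker and cap box where they are.

Things in the scene. Friction and masses are not known exactly. Their poses are not given: they have to be found in the camera images.
- station: White reader station, fixed on the bench. Origin: on the bench surface below the centre of the bridge window. x points away from the robot (across the channel), y along the channel, z up. Bed 100 wide (x), y -290 to +75, top 12 above the bench. Channel 64 wide, centred on x = 0, between aluminium rails 10 tall. Rear housing 62 tall at x 57 to 117, y -51 to 69.
- rack: Loose grey vial rack, about 0.35 kg, in the channel; slides to station +y. Origin: centre of the vial block's underside; axes as the station's. Block 60 (x) x 84 (y) x 22, vials to 40 high; tail 8 thick to y -141 with an orange upright grip. Starts 90 to 140 mm short. Fully home its origin is at station x 0, y 0, z 12, its nose on the stop, and the grip's centre is 69 outside the bridge's edge.
- rack_grip (a point): Centre of the top of the rack's orange upright grip, 12 thick across the channel (x), 26 long along it (y), 78 above the rack's underside, at rack y = -125; the top 70 mm are free to grasp from above.
- shutter_grip (a point): Centre of the top of the blue fin on the dark shutter plate on the bridge: fin 10 thick along the pull direction (station x), 44 wide (station y), 40 tall above the plate, its top about 118 above the bench. The plate is 84 x 88 x 4, with free room around the fin.
- shutter (a joint): How far the shutter is pulled out towards the robot, along the station's -x, in m: 0 closed, 0.08 end of travel. A spring closes it: about 5 N at 0, plus 0.8 N per 10 mm. It starts closed.
- pointer (a point): Tip of the red pointer (5 mm wide in x) on the shutter's +y side, moving with the shutter, 56 mm behind the fin (station +x), at station y = +59.
- mark: Yellow mark block on the bridge's top, 12 (along station x) x 15 x 6 mm, beside the pointer's path, fixed; origin at the centre of its underside, axes as the station's. Lies 30 to 65 mm from the closed pointer towards the robot.
- jar: Bystander: amber jar, 52 diameter, 75 tall, loose, origin under its centre.
- beaker: Bystander: glass beaker, 56 diameter, 70 tall, loose, origin under its centre.
- capbox: Bystander: white divided cap box, 80 x 100 x 30, loose, origin under its centre.
- bridge_top (a point): Centre of the window in the white bridge's roof, at roof-top height, 74 above the bench (over the station's origin). The bridge spans station x -56 to +56, y -56 to +75; roof underside 64 above the bench; window 60 (x) x 76 (y), covered by the shutter.
- stop (a point): Middle of the face of the black stop bar across the channel under the bridge, station y = +42; the bar is 14 tall above the bed. The rack's nose comes to rest against it.
There are look-alikes about, which are no part of the job. Of the things that look like the rack, the middle-sized one is meant.

How it is judged:
On the way, in this order (a step that is already met when the one before it is completed fails the run):
1. the rack is home against the stop with the shutter still closed (y of rack in the frame of station above -0.005 m and z of rack in the frame of station below 0.018 m and value of joint shutter below 0.01 m), for 0.2 s.
2. the shutter is pulled out so that the pointer is level with the mark (x of pointer in the frame of mark between -0.006 and 0.006 m), for 0.2 s.
At the end, for the whole second after the job is handed in: The fingers hold the shutter still (over 3 N, under 10 mm/s) with the pointer within 6 mm of the mark's centre, and the rack lies in the channel within 5 mm of fully home (all of step 2 and contact force between the fingers and shutter above 3 N and velocity of joint shutter between -0.01 and 0.01 m/s and y of rack in the frame of station between -0.005 and 0.005 m and x of rack in the frame of station between -0.005 and 0.005 m and z of rack in the frame of station below 0.018 m and linear speed of rack below 0.02 m/s); the arm keeps its last pose, push and grip.
It fails at once if the jar is moved more than 30 mm or tipped (distance of jar from where it was at the start of the episode above 0.03 m or angle between jar's own z axis and vertical above 0.5 rad).
It fails at once if the beaker is moved more than 30 mm or tipped (distance of beaker from where it was at the start of the episode above 0.03 m or angle between beaker's own z axis and vertical above 0.5 rad).
It fails at once if the cap box is moved more than 30 mm or tipped (distance of capbox from where it was at the start of the episode above 0.03 m or angle between capbox's own z axis and vertical above 0.5 rad).
It also fails if it takes over 45 s, if anything falls off the work surface, if the arm or the gripper's body presses on something with over 40 N, if the wrist force passes 120 N, or if a joint passes its speed limit or range.

ROBOT

A 6-joint arm with a two-finger parallel gripper is mounted at the origin on the work surface. World frame = base frame: x ahead of the robot, y to its left, z up, the work surface at z = 0. Lengths are in m, angles in rad, forces in N, time in s.
With the tool pointing down it reaches from about 0.375 to 0.9 m from the base axis. Payload 3.1 kg.
Tool frame: the origin (TCP) lies between the finger pads; the fingertips stand manip.finger_overhang ahead of it and the grasp point (between the pads) lies 5 mm behind it (manip.finger_overhang is the distance from the TCP to the fingertips, in m); z points along the fingers, y is the line along which they close (so a half turn about z gives the same grasp; the last joint's range is limited). The gripper opens to 85 mm and grips with 20 to 120 N. Pads are 22 mm wide; open, the fingers measure 114 mm over their backs; the gripper's body (76 mm by 85 mm) begins 54 mm behind the grasp point. The pads swing forward as they close: fully open they stand 13 mm farther back than shut.
Start: joints at [0.943, 0.527, 1.433, -0, 1.181, -0.178], TCP at [0.272, 0.563, 0.245] pointing down, gripper open.
Joint ranges: [-3.08, 3.08], [-0.75, 2.2], [0.22, 2.44], [-1.43, 4.57], [0, 2.65], [-2.85, 2.85]. Speed limits (rad/s): [2.79, 2.79, 3.14, 3.14, 3.14, 3.14].

INTERFACE

Orientations are given as a unit quaternion [x, y, z, w].
In Python, from station import manip gives the robot as it stands.
- The arm moves only by the tool drive_tool, never from a script. Its argument "plan" is a list of rows, each a list of 7 numbers: the shift along the tool's x, y, z in m, then the turn, a rotation vector about the tool's x, y, z in degrees, then the opening, from -1 (shut) to 1 (fully open). In form: [[x, y, z, wx, wy, wz, gripper], ...]. A call has 1 to 10 rows; each row shifts and turns the commanded pose from where the row before left it, along the tool's axes as they then stand; what a row does not reach is not made up. A row lasts 1/10 s, in which the tool goes at most 50 mm and 8.59 degrees, less where a joint would pass 70% of its speed; a pose out of reach is approached as far as the arm can. A call is refused whole if a number of a shift passes 0.05 or a number of a turn 8.59, either way. A call with a gripper value outside its range is refused whole. The fingers move at their own pace and stop on an object; "newtons" is the grip in N (left out, the last holds). Time passes only in rows, so rows that do not move let the fingers close. It gives the time, the measured TCP pose, the force, the opening and the grip force at its end, in the units of the state.
- manip.sense(): the state, without advancing time (a new reading comes with each control period).
- manip.snapshot(name): name is "scene" or "top"; returns a dict with "image" (400x640x3 uint8, red, green, blue), "z_map" (400x640 float32, m along the optical axis (not along the pixel's ray), 0 where there is no reading), "fov_y" (degrees; the focal length in pixels is half the picture's height over the tangent of half this angle, whatever the lens; pixels are square), "cx", "cy" (the principal point, pixels), "extrinsics" (4x4, takes a point from camera to world coordinates). Camera axes: x right, y up, looking along -z (the intrinsics and any distortion apply to the point x, -y, -z); pixel columns grow to the right and rows downward; lengths in m; the calibration is good to about 2 mm. A picture is of the moment at which its call begins.
- manip.sign_off(): hands the job in; it is judged then, once.
The state is a dict: "t": time; "q": joint angles; "qd": joint speeds; "tau": joint torques, N m; "tcp_pos": TCP position; "tool_rot": TCP orientation; "force": force on the tool from outside, world axes, zero at the start; "ft_torque": the same for the moment, N m; "finger_gap": opening from 0.0 (shut) to 1.0 (fully open); "gripper_force": force on a finger pad.
Only numpy, scipy, OpenCV 4.12 (cv2) and the standard library are available. Lean on these libraries where they do the work, as an engineer would, in place of code of your own. Each camera call takes 0.05 s, during which the arm holds its last target. There are 200 camera calls.

## Working session

There is one attempt and no reset: what is moved stays moved. The work goes in short steps, Python scripts to look and compute and a tool call to move; the robot and the scene stay as the last step left them, time stands still between calls to the robot, and variables do not carry over. Pictures are saved under pics/ and viewed, at most 10 in all, crops included, and the job is handed in when it is done.

Besides the shell and the picture viewer there is one more tool, called as name(argument=value, ...), one argument or row to a line, values as JSON. drive_tool: Moves the arm, as the interface text tells. Its arguments: {"type":"object","properties":{"plan":{"type":"array"},"newtons":{"type":"number"}},"required":["plan"]}

```bash
mkdir -p pics
cat > h.py <<'E'
import numpy as np, cv2
from station import manip
def snap(n):
    s=manip.snapshot(n); np.savez(''+n+'.npz',**{k:np.array(v) for k,v in s.items()}); return s
def load(n): return dict(np.load(''+n+'.npz'))
def f(s): return 200/np.tan(np.radians(float(s['fov_y']))/2)
def cloud(s):
    z=s['z_map']; v,u=np.mgrid[0:400,0:640]
    p=np.stack([(u-s['cx'])*z/f(s),-(v-s['cy'])*z/f(s),-z],-1)
    E=s['extrinsics']; return p@E[:3,:3].T+E[:3,3]
def ray(s,u,v,h):
    E=s['extrinsics']; d=E[:3,:3]@np.array([(u-s['cx'])/f(s),-(v-s['cy'])/f(s),-1]); o=E[:3,3]
    return o+d*(h-o[2])/d[2]
E
python3 - <<'E'
from h import *
for n in('scene','top'):
    s=snap(n); cv2.imwrite(f'pics/{n}1.png',s['image'][...,::-1]); print(n,[k for k in s],s['fov_y'],s['cx'],s['cy'],s['extrinsics'].round(3))
print(manip.sense(),manip.finger_overhang)
E
```

```text
scene ['image', 'z_map', 'fov_y', 'cx', 'cy', 'extrinsics'] 56.19853662507232 314.9963635059539 196.1545280638041 [[-0.598 -0.464  0.653  1.238]
 [ 0.801 -0.362  0.477  0.467]
 [ 0.015  0.809  0.588  0.687]
 [ 0.     0.     0.     1.   ]]
top ['image', 'z_map', 'fov_y', 'cx', 'cy', 'extrinsics'] 55.41110668789692 325.8430569039508 202.59354153446762 [[-0.029  0.998 -0.05   0.536]
 [-1.    -0.029 -0.005 -0.058]
 [-0.006  0.05   0.999  0.972]
 [ 0.     0.     0.     1.   ]]
{'t': 0.1, 'q': array([ 9.42503006e-01,  5.28393014e-01,  1.43375135e+00, -4.23543233e-06,
        1.18139199e+00, -1.78471110e-01]), 'qd': array([ 1.07243387e-03,  2.91251141e-04, -5.14581619e-03,  1.60204329e-04,
        5.63679897e-05,  1.44911200e-03]), 'tau': array([-5.41718009e-05, -4.43301558e+01, -1.78586501e+01, -2.46874961e-04,
        3.82455459e-03, -1.35475196e-05]), 'tcp_pos': array([0.27135198, 0.5623529 , 0.24442652]), 'tool_rot': array([ 2.23018816e-01,  9.74813656e-01, -8.94618348e-04, -3.79681065e-04]), 'force': array([0.09587041, 1.06860805, 0.5549257 ]), 'ft_torque': array([-0.04267886, -0.01961649, -0.01550724]), 'gripper_force': 0.0, 'finger_gap': 0.9989372754235248} 0.014
```

View pics/scene1.png

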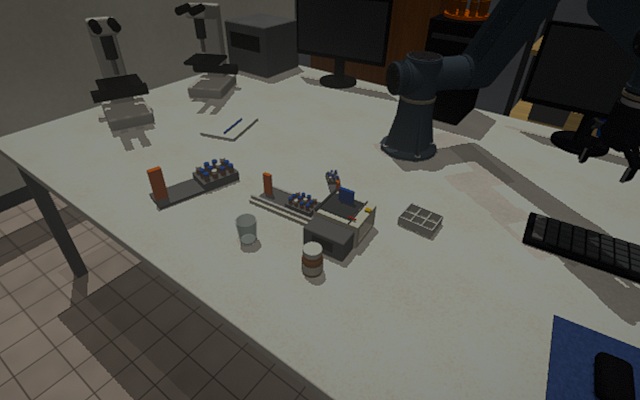

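View pics/top1.png

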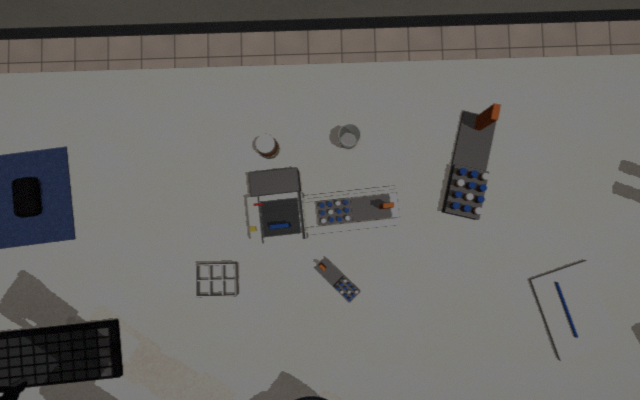

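In the top view, three things look like the rack: a large one at (467,165), one in the channel at (355,210) with its orange grip at (387,205), and a small one at (338,280). The middle-sized one is in the channel, so I choose that. The blue fin is at (279,226), the red pointer at (257,204) and the yellow mark at (252,229). Next I'll check the choice in one close crop and measure.

Run:
```python
from h import *
s=load('top'); im=s['image']; P=cloud(s)
cv2.imwrite('pics/crop1.png',cv2.resize(im[120:310,190:410],None,fx=3.6,fy=3.1,interpolation=cv2.INTER_CUBIC)[...,::-1])
hsv=cv2.cvtColor(im,cv2.COLOR_RGB2HSV)
for nm,lo,hi,h in(('orange',(5,150,80),(15,255,255),.09),('blue',(105,150,60),(125,255,255),.118),('yellow',(20,120,80),(35,255,255),.08),('red',(0,150,60),(4,255,255),.08),('red2',(172,150,60),(180,255,255),.08)):
    m=cv2.inRange(hsv,lo,hi); m[:, :235]=0; m[:,410:]=0
    n,l,st,c=cv2.connectedComponentsWithStats(m)
    for i in range(1,n):
        if st[i,4]>5:
            q=P[l==i]; print(nm,st[i],c[i].round(1),ray(s,*c[i],h).round(4),'z',np.percentile(q[:,2],[5,50,95]).round(3),'med',np.median(q,0).round(4))
# heights
E=P[120:260,230:410]; 
for lo,hi in((.055,.068),(.070,.08),(.08,.09),(.018,.026)):
    m=((E[...,2]>lo)&(E[...,2]<hi)).astype(np.uint8)
    n,l,st,c=cv2.connectedComponentsWithStats(m)
    for i in range(1,n):
        if st[i,4]>80:
            pts=E[l==i][:,:2].astype(np.float32)*1000; print(lo,st[i],cv2.minAreaRect(pts))
```

```text
orange [383 203  10   5  47] [387.3 204.9] [ 0.5707 -0.1957  0.09  ] z [0.088 0.09  0.093] med [ 0.5705 -0.1951  0.0901]
orange [320 265   6   5  20] [322.2 267. ] [ 0.4321 -0.0409  0.09  ] z [0.05  0.052 0.054] med [ 0.4277 -0.0399  0.052 ]
blue [344 201   4   3   9] [345.3 202.1] [ 0.5785 -0.0976  0.118 ] z [0.051 0.052 0.055] med [ 0.582  -0.1     0.0523]
blue [320 203   4   4  12] [321.5 204.5] [ 0.5747 -0.044   0.118 ] z [0.05  0.052 0.054] med [ 0.5777 -0.0429  0.0525]
blue [328 202   4   4  12] [329.3 203.8] [ 0.5759 -0.0616  0.118 ] z [0.05  0.053 0.056] med [ 0.5784 -0.0611  0.0531]
blue [337 209   4   4  11] [338.2 210.8] [ 0.5594 -0.081   0.118 ] z [0.051 0.052 0.054] med [ 0.5609 -0.0823  0.0517]
blue [345 209   4   3  10] [346.2 210. ] [ 0.5607 -0.099   0.118 ] z [0.05  0.052 0.053] med [ 0.5626 -0.1017  0.0518]
blue [321 211   3   4  11] [322.1 212.4] [ 0.557  -0.0448  0.118 ] z [0.051 0.053 0.055] med [ 0.5595 -0.0436  0.0526]
blue [338 217   3   4  11] [339.1 218.6] [ 0.5419 -0.0825  0.118 ] z [0.05  0.052 0.055] med [ 0.5416 -0.0842  0.0523]
blue [330 218   3   4  10
[... 380 characters left out ...]
8  ] z [0.08  0.082 0.084] med [0.582  0.1017 0.0816]
0.055 [  18   47   52   30 1224] ((636.475341796875, 71.24825286865234), (59.70766830444336, 119.59469604492188), 4.663055419921875)
0.07 [ 25  14  20  19 301] ((727.2078857421875, 88.06427001953125), (43.664249420166016, 45.65273666381836), 2.3377599716186523)
0.07 [  16   71   60   54 2129] ((549.6477661132812, 65.0634765625), (111.81076049804688, 131.3182373046875), 4.5823140144348145)
0.08 [68 71  7 48 99] ((554.5401000976562, 5.541314125061035), (110.7510757446289, 5.981696605682373), 4.801571369171143)
0.018 [  73   69   98   42 1377] ((564.4659423828125, -116.1012191772461), (80.00318908691406, 235.269287109375), 4.745835304260254)
```

View pics/crop1.png

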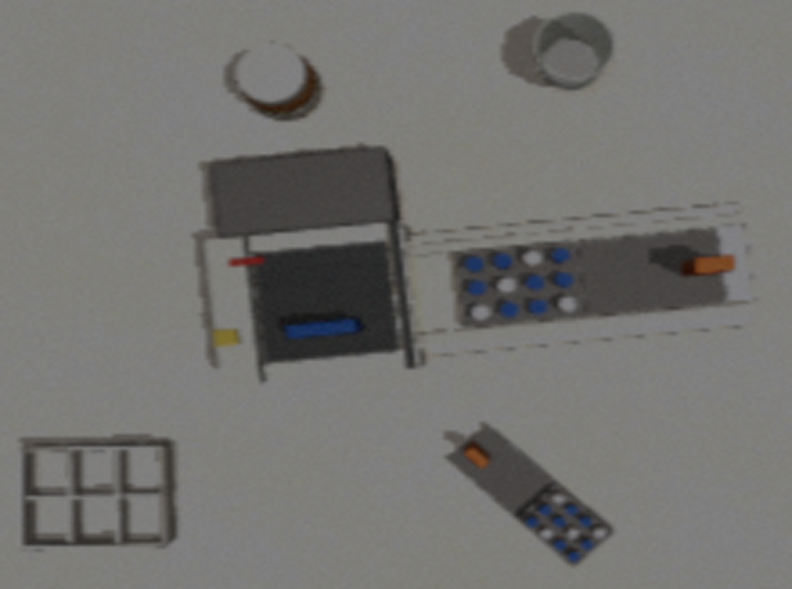

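The crop confirms it: the rack in the channel is the right one, with its grip at the right end of the tail and the shutter closed. Station yaw is about +4.65° and its origin is near (0.5505, 0.0554). The rack is about 127 mm short, and the shutter has to travel about 55 mm. I'll turn the tool first so that tool x lies along station y and tool y along station x.

drive_tool(
  plan=[
    [0, 0, 0, 0, 0, 8.5, 1],
    [0, 0, 0, 0, 0, 8.5, 1],
    [0, 0, 0, 0, 0, 8.5, 1],
    [0, 0, 0, 0, 0, 8.5, 1],
    [0, 0, 0, 0, 0, 8.5, 1],
    [0, 0, 0, 0, 0, 8.5, 1],
    [0, 0, 0, 0, 0, 8.5, 1],
    [0, 0, 0, 0, 0, 0, 1],
  ],
)

```text
t: 0.9
tcp_pos: [0.2715, 0.5626, 0.2448]
tool_rot: [0.677, 0.736, -0.001, 0.0]
force: [0.3, -0.7, -0.2]
finger_gap: 0.999
gripper_force: 0.0
```

drive_tool(
  plan=[
    [-0.039, 0.012, 0, 0, 0, 0, 1],
    [-0.039, 0.012, 0, 0, 0, 0, 1],
    [-0.039, 0.012, 0, 0, 0, 0, 1],
    [-0.039, 0.012, 0, 0, 0, 0, 1],
    [-0.039, 0.012, 0, 0, 0, 0, 1],
    [-0.039, 0.012, 0, 0, 0, 0, 1],
    [-0.039, 0.012, 0, 0, 0, 0, 1],
    [-0.039, 0.012, 0, 0, 0, 0, 1],
    [-0.039, 0.012, 0, 0, 0, 0, 1],
    [-0.039, 0.012, 0, 0, 0, 0, 1],
  ],
)

```text
t: 1.9
tcp_pos: [0.4237, 0.1825, 0.2453]
tool_rot: [0.676, 0.737, 0.0, 0.0]
force: [1.2, 0.6, -0.3]
finger_gap: 1.0
gripper_force: 0.0
```

drive_tool(
  plan=[
    [-0.039, 0.012, 0, 0, 0, 0, 1],
    [-0.039, 0.012, 0, 0, 0, 0, 1],
    [-0.039, 0.012, 0, 0, 0, 0, 1],
    [-0.039, 0.012, 0, 0, 0, 0, 1],
    [-0.039, 0.012, 0, 0, 0, 0, 1],
    [-0.039, 0.012, 0, 0, 0, 0, 1],
    [-0.039, 0.012, 0, 0, 0, 0, 1],
    [-0.039, 0.012, 0, 0, 0, 0, 1],
    [-0.039, 0.012, 0, 0, 0, 0, 1],
    [0, 0, 0, 0, 0, 0, 1],
  ],
)

```text
t: 2.9
tcp_pos: [0.5624, -0.1623, 0.2453]
tool_rot: [0.678, 0.735, -0.0, 0.002]
force: [0.1, -0.3, 0.4]
finger_gap: 1.002
gripper_force: 0.0
```

```bash
cat >> h.py <<'E'
from scipy.spatial.transform import Rotation as R
def to(w):
    "tool-frame shift to world point w"
    s=manip.sense(); r=R.from_quat(s['tool_rot'])
    print('t',s['t'],'pos',s['tcp_pos'].round(4),'tool y yaw',np.degrees(np.arctan2(*r.as_matrix()[[1,0],1])).round(2),'z axis',r.as_matrix()[:,2].round(4),'F',s['force'].round(1),'gap',s['finger_gap'],'shift',r.inv().apply(np.array(w)-s['tcp_pos']).round(4))
E
python3 -c "
from h import *
to([.5706,-.1955,.065])"
```

```text
t 2.9 pos [ 0.5624 -0.1623  0.2453] tool y yaw 4.66 z axis [ 0.0035 -0.0033 -1.    ] F [ 0.1 -0.3  0.4] gap 1.0022390089273618 shift [-0.0331  0.0049  0.1804]
```

drive_tool(
  plan=[
    [-0.033, 0.005, 0, 0, 0, 0, 1],
    [0, 0, 0.03, 0, 0, 0, 1],
    [0, 0, 0.03, 0, 0, 0, 1],
    [0, 0, 0.03, 0, 0, 0, 1],
    [0, 0, 0.03, 0, 0, 0, 1],
    [0, 0, 0.03, 0, 0, 0, 1],
    [0, 0, 0.03, 0, 0, 0, 1],
    [0, 0, 0, 0, 0, 0, 1],
    [0, 0, 0, 0, 0, 0, 1],
  ],
)

```text
t: 3.8
tcp_pos: [0.5674, -0.1887, 0.0652]
tool_rot: [0.677, 0.736, -0.0, -0.001]
force: [0.4, -0.7, 0.4]
finger_gap: 0.999
gripper_force: 0.0
```

drive_tool(
  plan=[
    [0, 0, 0, 0, 0, 0, -1],
    [0, 0, 0, 0, 0, 0, -1],
    [0, 0, 0, 0, 0, 0, -1],
    [0, 0, 0, 0, 0, 0, -1],
    [0, 0, 0, 0, 0, 0, -1],
    [0, 0, 0, 0, 0, 0, -1],
    [0, 0, 0, 0, 0, 0, -1],
    [0, 0, 0, 0, 0, 0, -1],
  ],
  newtons=30,
)

```text
t: 4.6
tcp_pos: [0.5684, -0.1896, 0.0658]
tool_rot: [0.677, 0.736, 0.0, 0.001]
force: [1.1, 0.6, 5.1]
finger_gap: 0.136
gripper_force: 33.4
```

```bash
python3 -c "
from h import *
s=snap('scene'); cv2.imwrite('pics/g1.png',cv2.resize(s['image'][150:270,220:420],None,fx=4,fy=4)[...,::-1])
to([.5606,-.0692,.065])"
```

```text
t 4.65 pos [ 0.5684 -0.1896  0.0659] tool y yaw 4.73 z axis [ 1.5e-03 -7.0e-04 -1.0e+00] F [1.4 0.7 4.2] gap 0.13536173096292042 shift [0.1206 0.0022 0.0008]
```

View pics/g1.png

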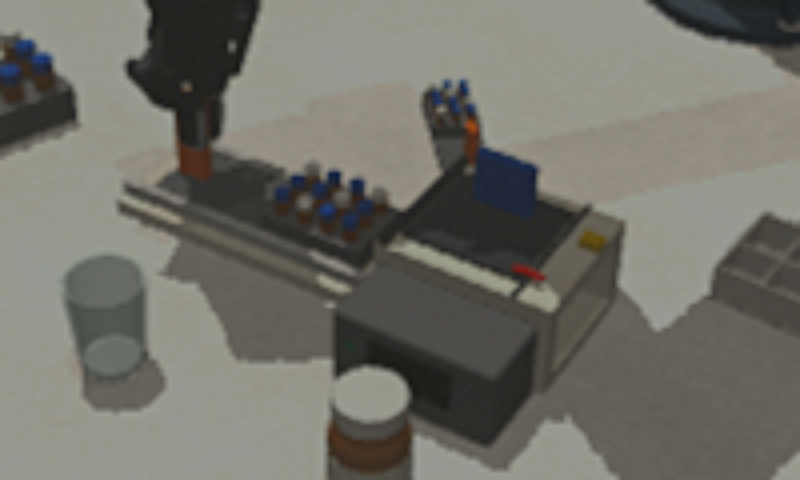

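The crop shows the gripper on the orange grip at crop (195,155), and the shutter still closed at (505,180). I'll push about 120 mm, then creep to contact.

drive_tool(
  plan=[
    [0.014, 0, 0, 0, 0, 0, -1],
    [0.014, 0, 0, 0, 0, 0, -1],
    [0.014, 0, 0, 0, 0, 0, -1],
    [0.014, 0, 0, 0, 0, 0, -1],
    [0.014, 0, 0, 0, 0, 0, -1],
    [0.014, 0, 0, 0, 0, 0, -1],
    [0.014, 0, 0, 0, 0, 0, -1],
    [0.014, 0, 0, 0, 0, 0, -1],
    [0, 0, 0, 0, 0, 0, -1],
    [0, 0, 0, 0, 0, 0, -1],
  ],
)

```text
t: 5.65
tcp_pos: [0.5587, -0.0752, 0.0658]
tool_rot: [0.677, 0.736, 0.001, -0.0]
force: [2.5, 3.3, 7.4]
finger_gap: 0.136
gripper_force: 33.8
```

drive_tool(
  plan=[
    [0.004, 0, 0, 0, 0, 0, -1],
    [0.004, 0, 0, 0, 0, 0, -1],
    [0.003, 0, 0, 0, 0, 0, -1],
    [0, 0, 0, 0, 0, 0, -1],
    [0, 0, 0, 0, 0, 0, -1],
  ],
)

```text
t: 6.15
tcp_pos: [0.558, -0.066, 0.0658]
tool_rot: [0.677, 0.736, 0.0, 0.001]
force: [0.8, -2.3, 5.5]
finger_gap: 0.134
gripper_force: 33.6
```

drive_tool(
  plan=[
    [0.002, 0, 0, 0, 0, 0, -1],
    [0.002, 0, 0, 0, 0, 0, -1],
    [0, 0, 0, 0, 0, 0, -1],
  ],
)

```text
t: 6.45
tcp_pos: [0.5577, -0.0624, 0.0658]
tool_rot: [0.677, 0.736, 0.0, 0.001]
force: [1.5, -3.0, 4.6]
finger_gap: 0.135
gripper_force: 33.5
```

drive_tool(
  plan=[
    [0.002, 0, 0, 0, 0, 0, -1],
    [0, 0, 0, 0, 0, 0, -1],
  ],
)

```text
t: 6.65
tcp_pos: [0.5577, -0.0614, 0.0658]
tool_rot: [0.677, 0.736, -0.0, 0.002]
force: [1.4, -6.8, 5.2]
finger_gap: 0.135
gripper_force: 33.4
```

drive_tool(
  plan=[
    [0.002, 0, 0, 0, 0, 0, -1],
    [0.001, 0, 0, 0, 0, 0, -1],
    [0, 0, 0, 0, 0, 0, -1],
  ],
)

```text
t: 6.95
tcp_pos: [0.5579, -0.0611, 0.0662]
tool_rot: [0.676, 0.737, -0.001, 0.003]
force: [-0.9, -15.5, 5.6]
finger_gap: 0.137
gripper_force: 33.4
```

```bash
python3 -c "
from h import *
to([.5606,-.0692,.065])"
```

```text
t 6.95 pos [ 0.5579 -0.0611  0.0662] tool y yaw 4.9 z axis [ 0.0029 -0.0065 -1.    ] F [ -0.9 -15.5   5.6] gap 0.13659351018674498 shift [-0.0083  0.0019  0.0012]
```

Contact force of 15 N with no more motion, so the rack is home. I'll open, rise and look.

drive_tool(
  plan=[
    [0, 0, 0, 0, 0, 0, 1],
    [0, 0, 0, 0, 0, 0, 1],
    [0, 0, 0, 0, 0, 0, 1],
    [0, 0, 0, 0, 0, 0, 1],
    [0, 0, 0, 0, 0, 0, 1],
    [0, 0, -0.02, 0, 0, 0, 1],
    [0, 0, -0.035, 0, 0, 0, 1],
    [0, 0, -0.04, 0, 0, 0, 1],
    [0, 0, -0.04, 0, 0, 0, 1],
    [0, 0, -0.02, 0, 0, 0, 1],
  ],
)

```text
t: 7.95
tcp_pos: [0.5582, -0.0579, 0.2238]
tool_rot: [0.677, 0.736, 0.001, 0.002]
force: [0.1, -0.3, 0.1]
finger_gap: 1.004
gripper_force: 0.0
```

drive_tool(
  plan=[
    [-0.04, 0, 0, 0, 0, 0, 1],
    [-0.04, 0, 0, 0, 0, 0, 1],
    [-0.04, 0, 0, 0, 0, 0, 1],
    [0, 0, 0, 0, 0, 0, 1],
    [0, 0, 0, 0, 0, 0, 1],
  ],
)

```text
t: 8.45
tcp_pos: [0.5663, -0.1778, 0.2199]
tool_rot: [0.678, 0.735, 0.0, -0.001]
force: [-0.3, 0.1, 0.3]
finger_gap: 1.004
gripper_force: 0.0
```

Run:
```python
from h import *
s=snap('top'); im=s['image']; P=cloud(s)
cv2.imwrite('pics/t2.png',cv2.resize(im[120:310,190:410],None,fx=3.6,fy=3.1,interpolation=cv2.INTER_CUBIC)[...,::-1])
hsv=cv2.cvtColor(im,cv2.COLOR_RGB2HSV)
a=np.radians(4.65); M=np.array([[np.cos(a),np.sin(a)],[-np.sin(a),np.cos(a)]])
for nm,lo,hi,h in(('orange',(5,150,80),(15,255,255),.09),('blue',(105,150,60),(125,255,255),.118),('yellow',(20,120,80),(35,255,255),.08),('red',(0,150,60),(4,255,255),.08)):
    m=cv2.inRange(hsv,lo,hi); m[:, :235]=0; m[:,410:]=0
    n,l,st,c=cv2.connectedComponentsWithStats(m)
    for i in range(1,n):
        if st[i,4]>5:
            p=ray(s,*c[i],h); print(nm,st[i],p.round(4),'station',(M@(p[:2]-[.5505,.0554])).round(4),np.median(P[l==i][:,2]))
to([.5302,.0525,.1])
```

```text
orange [328 209  11   6  54] [ 0.5582 -0.0702  0.09  ] station [-0.0025 -0.1258] 0.09003696743856648
orange [320 264   6   6  22] [ 0.4327 -0.0406  0.09  ] station [-0.1252 -0.0861] 0.051975994556927585
blue [270 223  19   6  70] [0.5304 0.053  0.118 ] station [-0.0202 -0.0007] 0.11902213416445556
yellow [250 226   6   5  25] [0.5252 0.1194 0.08  ] station [-0.02    0.0658] 0.08042895901483915
red [255 203   8   2  12] [0.5827 0.1028 0.08  ] station [0.0359 0.0446] 0.0823436217754327
t 8.5 pos [ 0.5661 -0.1767  0.2199] tool y yaw 4.7 z axis [-0.0013  0.0013 -1.    ] F [ 0.2 -0.3 -0.5] gap 1.0010930764814212 shift [ 0.2312 -0.0169  0.1202]
```

View pics/t2.png

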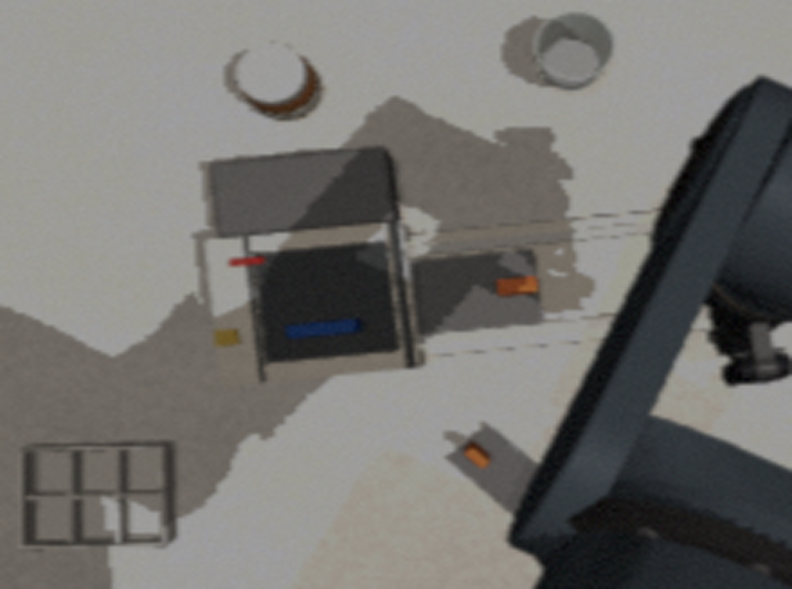

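The rack is home, with its grip at crop (517,286), which is station y of about -126. The shutter is closed and the bystanders are untouched. Now to the fin.

drive_tool(
  plan=[
    [0.04, -0.003, 0, 0, 0, 0, 1],
    [0.04, -0.003, 0, 0, 0, 0, 1],
    [0.04, -0.003, 0, 0, 0, 0, 1],
    [0.04, -0.003, 0, 0, 0, 0, 1],
    [0.04, -0.003, 0, 0, 0, 0, 1],
    [0.03, -0.002, 0, 0, 0, 0, 1],
    [0, 0, 0, 0, 0, 0, 1],
    [0, 0, 0, 0, 0, 0, 1],
  ],
)

```text
t: 9.3
tcp_pos: [0.53, 0.0522, 0.2204]
tool_rot: [0.676, 0.737, -0.0, -0.0]
force: [0.0, -0.6, 0.5]
finger_gap: 0.999
gripper_force: 0.0
```

```bash
python3 -c "
from h import *
to([.5303,.0527,.102])"
```

```text
t 9.3 pos [0.53   0.0522 0.2204] tool y yaw 4.94 z axis [-4.e-04 -2.e-04 -1.e+00] F [ 0.  -0.6  0.5] gap 0.9990180407529109 shift [0.0005 0.0004 0.1184]
```

drive_tool(
  plan=[
    [0, 0, 0.03, 0, 0, 0, 1],
    [0, 0, 0.03, 0, 0, 0, 1],
    [0, 0, 0.03, 0, 0, 0, 1],
    [0, 0, 0.018, 0, 0, 0, 1],
    [0, 0, 0.01, 0, 0, 0, 1],
    [0, 0, 0, 0, 0, 0, 1],
    [0, 0, 0, 0, 0, 0, 1],
  ],
)

```text
t: 10.0
tcp_pos: [0.5314, 0.05, 0.1028]
tool_rot: [0.678, 0.736, 0.0, 0.0]
force: [0.8, -0.0, 0.3]
finger_gap: 0.999
gripper_force: 0.0
```

drive_tool(
  plan=[
    [0, 0, 0, 0, 0, 0, -1],
    [0, 0, 0, 0, 0, 0, -1],
    [0, 0, 0, 0, 0, 0, -1],
    [0, 0, 0, 0, 0, 0, -1],
    [0, 0, 0, 0, 0, 0, -1],
    [0, 0, 0, 0, 0, 0, -1],
    [0, 0, 0, 0, 0, 0, -1],
    [0, 0, 0, 0, 0, 0, -1],
  ],
  newtons=50,
)

```text
t: 10.8
tcp_pos: [0.5304, 0.0505, 0.1026]
tool_rot: [0.677, 0.736, -0.0, -0.0]
force: [-2.2, -1.0, 5.3]
finger_gap: 0.104
gripper_force: 50.1
```

Gripped. Pulling along -tool y.

drive_tool(
  plan=[
    [0, -0.006, 0, 0, 0, 0, -1],
    [0, -0.006, 0, 0, 0, 0, -1],
    [0, -0.006, 0, 0, 0, 0, -1],
    [0, -0.006, 0, 0, 0, 0, -1],
    [0, -0.006, 0, 0, 0, 0, -1],
    [0, -0.006, 0, 0, 0, 0, -1],
    [0, -0.006, 0, 0, 0, 0, -1],
    [0, -0.006, 0, 0, 0, 0, -1],
    [0, -0.006, 0, 0, 0, 0, -1],
    [0, 0, 0, 0, 0, 0, -1],
  ],
)

```text
t: 11.8
tcp_pos: [0.4809, 0.0463, 0.1027]
tool_rot: [0.678, 0.735, 0.003, 0.003]
force: [7.6, 4.6, -3.4]
finger_gap: 0.107
gripper_force: 48.9
```

Run:
```python
from h import *
s=snap('top'); q=snap('scene')
a=cv2.resize(s['image'][170:250,225:325],(400,320),interpolation=cv2.INTER_CUBIC); b=cv2.resize(q['image'][180:260,310:410],(400,320),interpolation=cv2.INTER_CUBIC)
cv2.imwrite('pics/t3.png',np.hstack([a,b])[...,::-1])
aa=np.radians(4.65); M=np.array([[np.cos(aa),np.sin(aa)],[-np.sin(aa),np.cos(aa)]])
for S,box in((s,(170,250,225,325)),(q,(180,260,310,410))):
  hsv=cv2.cvtColor(S['image'],cv2.COLOR_RGB2HSV); P=cloud(S)
  for nm,lo,hi,h in(('yellow',(20,120,60),(35,255,255),.08),('red',(0,140,50),(4,255,255),.081)):
    m=cv2.inRange(hsv,lo,hi); k=np.zeros_like(m); k[box[0]:box[1],box[2]:box[3]]=1; m*=k
    n,l,st,c=cv2.connectedComponentsWithStats(m)
    for i in range(1,n):
        if st[i,4]>3: p=ray(S,*c[i],h); print(nm,st[i],'station',(M@(p[:2]-[.5505,.0554])).round(4),'z',np.median(P[l==i][:,2]).round(4),'cloud x mean',((P[l==i][:,:2]-[.5505,.0554])@M.T).mean(0).round(4))
to([.5303,.0527,.102])
```

```text
yellow [250 226   6   5  25] station [-0.02    0.0658] z 0.0804 cloud x mean [-0.02    0.0657]
red [257 224   9   3  13] station [-0.014   0.0448] z 0.0814 cloud x mean [-0.014   0.0448]
yellow [365 208   6   5  22] station [-0.0162  0.0676] z 0.0783 cloud x mean [-0.0187  0.0666]
red [357 207   6   3   9] station [-0.0125  0.0464] z 0.0807 cloud x mean [-0.0137  0.0458]
t 11.9 pos [0.4814 0.0463 0.1026] tool y yaw 4.66 z axis [ 9.7e-03  5.0e-04 -1.0e+00] F [ 7.8  5.2 -3.2] gap 0.10827275908750789 shift [0.0024 0.0493 0.0011]
```

View pics/t3.png

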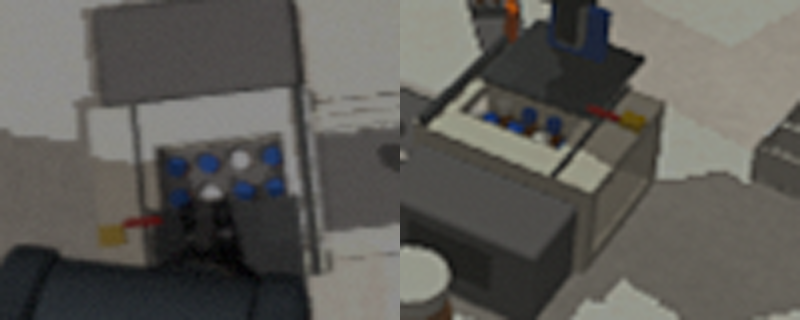

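The left half shows the red pointer at (140,222) about 6 mm short of the yellow mark at (112,236). The shutter is held open over the vials. I'll pull 5.5 mm more.

drive_tool(
  plan=[
    [0, -0.0035, 0, 0, 0, 0, -1],
    [0, -0.002, 0, 0, 0, 0, -1],
    [0, 0, 0, 0, 0, 0, -1],
    [0, 0, 0, 0, 0, 0, -1],
    [0, 0, 0, 0, 0, 0, -1],
    [0, 0, 0, 0, 0, 0, -1],
  ],
)

```text
t: 12.5
tcp_pos: [0.4763, 0.0459, 0.1026]
tool_rot: [0.678, 0.735, 0.004, 0.004]
force: [8.7, 6.2, -3.5]
finger_gap: 0.111
gripper_force: 49.1
```

Run:
```python
from h import *
aa=np.radians(4.65); M=np.array([[np.cos(aa),np.sin(aa)],[-np.sin(aa),np.cos(aa)]])
for nme,box in(('top',(170,250,225,325)),('scene',(180,260,310,410))):
  S=snap(nme); hsv=cv2.cvtColor(S['image'],cv2.COLOR_RGB2HSV); P=cloud(S)
  for nm,lo,hi in(('yellow',(20,120,60),(35,255,255)),('red',(0,140,50),(4,255,255))):
    m=cv2.inRange(hsv,lo,hi); k=np.zeros_like(m); k[box[0]:box[1],box[2]:box[3]]=1; m*=k
    print(nme,nm,m.sum()//255,((P[m>0][:,:2]-[.5505,.0554])@M.T).mean(0).round(4))
to([.5303,.0527,.102]); print(manip.sense()['gripper_force'])
```

```text
top yellow 23 [-0.0201  0.0663]
top red 13 [-0.0184  0.0459]
scene yellow 23 [-0.0188  0.0663]
scene red 8 [-0.0204  0.0447]
t 12.6 pos [0.4763 0.0459 0.1026] tool y yaw 4.66 z axis [ 1.030e-02  4.000e-04 -9.999e-01] F [ 8.4  5.2 -2.9] gap 0.10542689638193532 shift [0.0024 0.0543 0.0012]
49.14847791194916
```

The two cameras put the pointer +1.7 and -1.6 mm from the mark, so it is level, and the shutter is holding still. Handing in.

```bash
python3 -c "
from station import manip
print(manip.sign_off())"
```

```text
the job is handed in; nothing more can be done
None
```

I handed the job in at 12.6 s: the rack is home against the stop, and the gripper is holding the shutter with the pointer within about 2 mm of the yellow mark; sign-off gave no verdict.

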